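Latch the storage box and snap its vent cap on

TASK

Close up the white food storage box with the blue lid: first swing the black turnbutton on its end all the way round until it lies square across the lid. Then fetch the orange cap and press it straight down over the white vent stud on the lid until it clicks and sits fully home, flush on the lid, and finish while still pressing it down firmly with the fingers - do not let go or back off after the click. Leave the jar, the shakers and the tomato where they are.

Things in the scene. Friction and masses are not known exactly. Their poses are not given: they have to be found in the camera images.
- storage_box: White food storage box with a shut blue lid, fixed to the worktop. 156 x 224 mm (its x, y), 97 mm high to the lid's flat top; origin at the centre of its underside, z up; turned by up to 0.25 rad from the world axes. The vent stud stands on the lid at its y = +35 mm; an ear on its -y end carries the turnbutton. The lid itself does not move.
- stud_base (a point): Centre of the foot of the white vent stud, level with the lid's top (97 mm above the worktop), axes as the box's. Three small grey sprung catches round the stud stick out to a radius of 13.5 mm, 6 mm above the lid.
- stud_tip (a point): Top of the vent stud, 20 mm above the lid. The stud is a post 20 mm thick, straight for 12 mm, then tapering to 8 mm at this tip, so it centres the cap.
- turnbutton (a joint): Angle of the black turnbutton about its upright pivot, rad: 0 = along the box's -x, beside the lid (open); grows clockwise seen from above; 1.57 (a hard stop) = along the box's +y, square across the lid (latched). Starts between 0 and 0.35. It stays where it is left (about 0.05 N m of friction); push it sideways or pinch it.
- turnbutton_pivot (a point): On the turnbutton's pivot axis, at mid-height of its bar, 107 mm above the worktop; at (25 mm, -129 mm) in the box's frame. Axes as the box's.
- turnbutton_end (a point): On the centreline of the turnbutton's bar, 48 mm from the pivot, at mid-height. The bar is 12 mm wide and 16 mm tall, its underside 2 mm above the level of the lid's top, and reaches 62 mm from the pivot; its x axis runs along the bar towards the pivot.
- cap: Loose orange snap cap, 40 g, upright on the worktop, mouth down; 44 mm in diameter, 44 mm high with its grip. Origin at the centre of its underside, z up. Mouth 23 mm wide. Meets the catches when its underside is 9 mm above the lid; the push peaks (8 to 13 N) 6 mm above it, drops as the catches click out over the last 3 mm; it is fully home when the underside rests on the lid.
- cap_grip (a point): Centre of the cap's ribbed round grip, 35 mm above the cap's underside. The grip is 26 mm in diameter and 18 mm high and stands on the 44 mm wide skirt, whose flat top is a 9 mm wide shoulder 26 mm above the underside: fingertips pinching the grip can rest and push on it.
- salt_shaker: Bystander: glass salt shaker with a grey cap, 44 mm diameter, 90 mm tall, origin at the centre of its underside. It and the cap may have changed sides of the box.
- honey_jar: Bystander: honey jar with a grey lid, 66 x 72 mm, 102 mm tall, origin at the centre of its underside; behind the box.
- spice_jar_2: Bystander: spice shaker with a red cap, 45 mm diameter, 106 mm tall, origin at the centre of its underside; behind the box.
- tomato: Bystander: red tomato, 69 mm diameter, 71 mm tall, origin at the centre of its underside; behind the box to the right.
Things that resemble listed ones, but are neither listed nor needed, are in the scene too. What is shaped like the cap but pink, purple or red is not meant.

How it is judged:
By the outcome, as a careful person would: the job done as asked, in the order asked, and still so for the second after the job is handed in, while the arm keeps its last pose, push and grip.
It also fails if it takes over 54 s, if anything falls off the work surface, if the arm or the gripper's body presses on something with over 40 N, if the wrist force passes 120 N, or if a joint passes its speed limit or range.

ROBOT

A 6-joint arm with a two-finger parallel gripper is mounted at the origin on a cart in front of the work surface, level with it; the furniture and walls round the work are solid. World frame = base frame: x ahead of the robot, y to its left, z up, the work surface at z = 0. Lengths are in mm, angles in rad, forces in N, time in s.
With the tool pointing down it reaches from about 350 to 775 mm from the base axis. Payload 7.3 kg.
Tool frame: the origin (TCP) lies on the front face of the gripper's body, between the roots of the fingers; the fingertips stand 66 mm ahead of it and the grasp point (between the pads) lies 47 mm ahead of it (bot.tcp_to_grasp is the z of the grasp point in the tool frame, in mm); z points along the fingers, y is the direction in which the jaws open and shut (so a half turn about z gives the same grasp; the last joint's range is limited). The gripper opens to 92 mm and grips with 3 to 60 N. Pads are 19 mm wide; open, the fingers measure 130 mm over their backs; the gripper's body (75 mm by 190 mm) begins 47 mm behind the grasp point.
Start: joints at [1.144, 0.342, 1.524, -0, 1.275, -0.146], TCP at [145.472, 504.456, 292.241] pointing down, gripper open.
Joint ranges: [-2.53, 2.53], [-0.77, 2.02], [0.04, 2.7], [-1, 4.14], [0.28, 2.66], [-3.11, 3.11]. Speed limits (rad/s): [2.57, 2.57, 3.14, 3.14, 3.14, 3.14].

INTERFACE

Orientations are given as [roll, pitch, yaw] about the fixed x, y, z axes, in that order (R = Rz(yaw) Ry(pitch) Rx(roll)).
In Python, from plant import bot gives the robot as it stands.
- The arm moves only by the tool carry_out, never from a script. Its argument "deltas" is a list that holds one entry, the list of rows, each a list of 4 numbers: the shift along the tool's x, y, z in mm, then the turn about the tool's z in units of 5 degrees (1.0 is 5 degrees). A call has 1 to 20 rows; each row is the pose to reach, as a shift and turn from the pose commanded when the call began, along the tool's axes at that moment; what a row does not reach only later rows make up. A row lasts 1/10 s, in which the tool goes at most 50 mm and 8.59 degrees, less where a joint would pass 70% of its speed; a pose out of reach is approached as far as the arm can. A call with a gripper value outside its range is refused whole. "fingers" is the finger opening in mm, from 0 to 91.8, set as the call begins (left out, the last holds). The fingers move at their own pace and stop on an object; the grip force is fixed at half the most. Time passes only in rows, so rows that repeat a pose let the fingers close. It gives the time, the measured TCP pose, the force and the opening at its end, in the units of the state.
- bot.get_obs(): the state, without advancing time (a new reading comes with each control period).
- bot.capture(name): name is "scene" or "top" or "wrist"; returns (picture, depth): 480x640x3 uint8, blue, green, red; 480x640 float32, mm along the optical axis (not along the pixel's ray), 0 where there is no reading.
- bot.camera_model(name): a dict with "K" (3x3 intrinsics, pixels), "distortion" ([k1, k2, p1, p2, k3] as OpenCV has them; the pictures are not rectified), "camera_from_world" (4x4, takes a point from world to camera coordinates). Camera axes: x right, y down, z forward; pixel columns grow to the right and rows downward; lengths in mm; the calibration is good to about 2 mm. A picture is of the moment at which its call begins: read the wrist's pose just before it. camera_model takes no time and is no camera call; for the wrist camera it gives the pose at the moment of the call.
- bot.close_job(): hands the job in, once; it reports no verdict.
The state is a dict: "time": time; "joint_positions": joint angles; "dq": joint speeds; "tau": joint torques, N m; "tool_pos": TCP position; "tcp_rot": TCP orientation; "contact_force": force on the tool from outside, world axes, zero at the start; "moment": the same for the moment, N m; "grip_width": finger opening in mm.
Only numpy, scipy, OpenCV 4.12 (cv2) and the standard library are available. Lean on these libraries where they do the work, as an engineer would, in place of code of your own. Each camera call takes 0.05 s, during which the arm holds its last target. There are 200 camera calls.

## Working session

There is one attempt and no reset: what is moved stays moved. The work goes in short steps, Python scripts to look and compute and a tool call to move; the robot and the scene stay as the last step left them, time stands still between calls to the robot, and variables do not carry over. Pictures are saved under pics/ and viewed, about 8 in all and at most 12, crops included, and the job is handed in when it is done.

Besides the shell and the picture viewer there is one more tool, called as a command line: name --argument value ..., lists and objects as JSON in quotes. carry_out: Moves the arm, as the interface text tells. Its arguments: {"type":"object","properties":{"deltas":{"type":"array","items":{"type":"array","items":{"type":"array","items":{"type":"number"}}}},"fingers":{"type":"number"}},"required":["deltas"]}

```bash
mkdir -p pics; ls
cat > h.py <<'E'
import numpy as np,cv2
from plant import bot
def ray(cm,u,v):
    K=np.array(cm["K"]);d=np.array(cm["distortion"])
    p=cv2.undistortPoints(np.array([[[u,v]]],float),K,d)[0,0]
    T=np.array(cm["camera_from_world"]);R,t=T[:3,:3],T[:3,3]
    return -R.T@t, R.T@np.array([p[0],p[1],1.])
def onz(cm,u,v,z):
    o,r=ray(cm,u,v); return o+r*(z-o[2])/r[2]
def proj(cm,P):
    T=np.array(cm["camera_from_world"])
    q=cv2.projectPoints(np.array(P,float).reshape(-1,1,3),cv2.Rodrigues(T[:3,:3])[0],T[:3,3],np.array(cm["K"]),np.array(cm["distortion"]))[0]
    return q.reshape(-1,2)
E
python3 - <<'E'
from h import *
o=bot.get_obs();print(o)
print(bot.tcp_to_grasp)
for n in("scene","top","wrist"):
    p,d=bot.capture(n);cv2.imwrite(f"pics/{n}0.png",p);np.save(f"pics/{n}0.npy",d)
    cm=bot.camera_model(n);T=cm["camera_from_world"];T=np.array(T);print(n,-T[:3,:3].T@T[:3,3],T[2,:3])
E
```

```text
pics
{'time': 0.0, 'joint_positions': array([ 1.14395325e+00,  3.42682092e-01,  1.52503554e+00,  3.84460321e-06,
        1.27542555e+00, -1.45979110e-01]), 'dq': array([-9.82837721e-05,  5.06435597e-04, -1.46110800e-04, -7.79759590e-04,
       -1.27952105e-03, -1.98886560e-04]), 'tau': array([-4.55411719e-04, -4.31239843e+01, -2.44222444e+01,  7.18205888e-02,
        5.58702531e-02, -1.42366421e-04]), 'tool_pos': array([145.35408066, 504.13972673, 291.55952298]), 'tcp_rot': array([-3.14005915e+00, -2.29179764e-04,  2.86072739e+00]), 'contact_force': array([ 0.36034754, -0.254631  , -0.07388656]), 'moment': array([0.02984341, 0.01530034, 0.00703982]), 'grip_width': 91.58639628945052}
46.699999999999996
scene [-199.92829123 -382.49975578 1038.39869835] [ 0.57858119  0.3883877  -0.71721601]
top [-181.57934558  164.08822749 1553.29922554] [ 0.45227716 -0.03514934 -0.89118455]
wrist [ 81.97141183 522.20143254 384.21482649] [ 0.23598562 -0.0677149  -0.96939439]
```

View pics/top0.png

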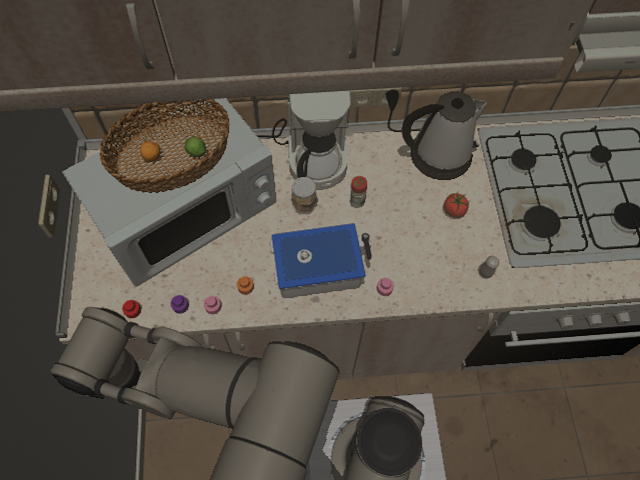

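View pics/scene0.png

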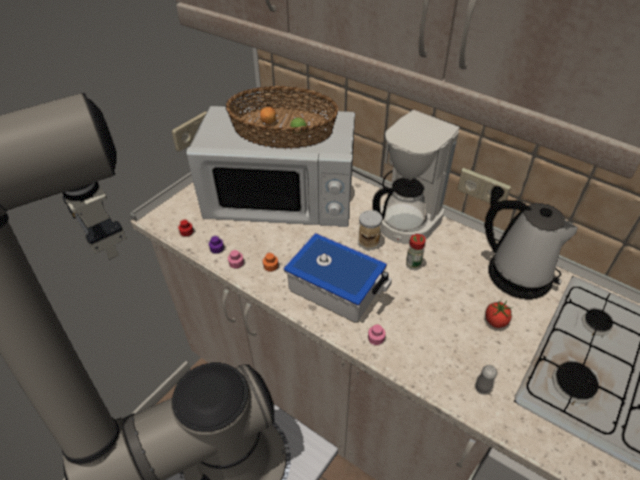

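The top view shows cap-like things: red (132,308), purple (179,303), pink (212,304), orange (245,285), pink (386,286). There are also round fruits in the basket at (150,151) and (195,147). I choose the orange one at (245,285). The turnbutton is at about (367,246) and the stud at (305,256).

Run:
```python
from h import *
ims=[]
for n,(cu,cv_),cap in(("top",(310,265),(245,285)),("scene",(325,280),(271,262))):
    p=cv2.imread(f"pics/{n}0.png");d=np.load(f"pics/{n}0.npy");cm=bot.camera_model(n)
    h=cv2.cvtColor(p,cv2.COLOR_BGR2HSV)
    # lid
    m=cv2.inRange(h,(105,120,40),(125,255,255))
    k,l,s,c=cv2.connectedComponentsWithStats(m)
    i=1+np.argmax(s[1:,4]);mm=(l==i).astype(np.uint8)
    ct=max(cv2.findContours(mm,0,2)[0],key=cv2.contourArea)
    W=np.array([onz(cm,u,v,97)[:2] for u,v in ct[:,0]],np.float32)
    r=cv2.minAreaRect(W);print(n,"lid",r)
    # orange
    m=cv2.inRange(h,(5,150,80),(18,255,255));m[:, :cap[0]-25]=0;m[:,cap[0]+25:]=0;m[:cap[1]-25]=0;m[cap[1]+25:]=0
    ys,xs=np.nonzero(m);print("cap px",len(xs),xs.mean(),ys.mean(),onz(cm,xs.mean(),ys.mean(),20))
    # dark button & white stud near lid
    a=p[cv_-60:cv_+60,cu-80:cu+80];ims.append(cv2.resize(a,None,fx=5,fy=5,interpolation=cv2.INTER_CUBIC))
    cv2.imwrite(f"pics/{n}_crop.png",ims[-1])
```

```text
top lid ((500.7326965332031, 96.41844177246094), (154.31271362304688, 220.2787628173828), 4.368612766265869)
cap px 193 244.55958549222797 284.73056994818654 [464.53241774 293.29014586  20.        ]
scene lid ((498.8229675292969, 95.20856475830078), (155.2993621826172, 221.43800354003906), 4.221220970153809)
cap px 191 270.0785340314136 262.0052356020942 [463.79811448 293.44163989  20.        ]
```

View pics/top_crop.png

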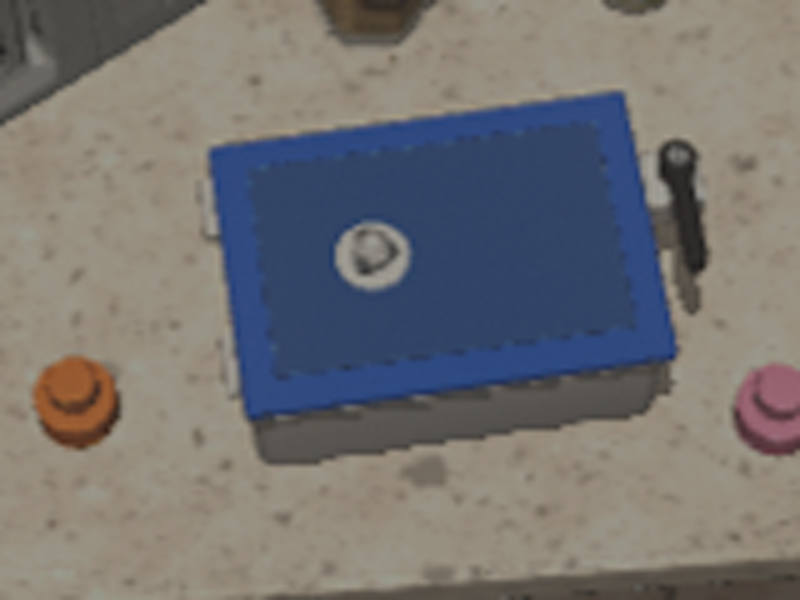

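The crop shows the orange cap with its round grip at (77,400). The open turnbutton has its pivot at (678,158) and its tip at (697,270). The stud is at (372,250). Next: the button angle and what stands around the path.

Run:
```python
from h import *
cm=bot.camera_model("top")
for nm,(x,y) in(("pivot",(678,158)),("tip",(697,268))):print(nm,onz(cm,230+x/5,205+y/5,115))
print("stud base/plate px", onz(cm,230+372/5,205+256/5,98))
c=np.array([499.8,95.8]);a=.075;R=np.array([[np.cos(a),-np.sin(a)],[np.sin(a),np.cos(a)]])
print("pivot",c+R@[25,-129],"stud",c+R@[0,35]);pv=c+R@[25,-129]
pts=[]
for n in("top","scene"):
    cm=bot.camera_model(n);d=np.load(f"pics/{n}0.npy").astype(float)
    v,u=np.mgrid[0:480,0:640];q=cv2.undistortPoints(np.stack([u,v],-1).reshape(-1,1,2).astype(float),np.array(cm["K"]),np.array(cm["distortion"]))[:,0]
    z=d.ravel();T=np.array(cm["camera_from_world"]);P=(np.c_[q*z[:,None],z]-T[:3,3])@T[:3,:3];pts.append(P[z>0])
P=np.vstack(pts)
def tall(nm,c,zmin,yaw):
    Q=P[(P[:,2]>zmin)&(P[:,2]<450)&(np.hypot(P[:,0]-c[0],P[:,1]-c[1])<180)]
    jy=np.array([np.sin(yaw),-np.cos(yaw)]);jx=np.array([np.cos(yaw),np.sin(yaw)])
    D=Q[:,:2]-c;A=np.abs(D@jx);B=np.abs(D@jy);s=np.maximum(A-37.5,B-95)
    print(nm,len(Q), "min clearance",s.min() if len(s) else None, Q[s.argmin()] if len(s) else None)
for yaw in(1.4,1.65,1.9,2.1):tall("cap",np.array([464,293]),88,yaw);tall("stud",np.array([497,131]),180,yaw)
tall("btn",pv+[-48,-25],160,3.14);tall("btn2",pv+[-25,48],160,1.65)
# bystanders record
```

```text
pivot [535.11706827 -31.21540341 115.        ]
tip [471.9502276  -33.58505651 115.        ]
stud base/plate px [499.32201321 130.5255314   98.        ]
pivot [534.39565269 -30.96411485] stud [497.17746025 130.70160863]
cap 6615 min clearance 19.627862940556483 [547.35084195 220.65255778  89.53994914]
stud 0 min clearance None None
cap 6615 min clearance 41.079151253126 [460.0269934  213.85839425  89.5333305 ]
stud 0 min clearance None None
cap 6615 min clearance 30.13033528690876 [431.12978262 210.30220186  89.96360834]
stud 0 min clearance None None
cap 6615 min clearance 16.714327340385672 [419.31548796 204.0608247   93.40104731]
stud 0 min clearance None None
btn 0 min clearance None None
btn2 0 min clearance None None
```

carry_out --deltas '[[[-30, -28, 0, -0.2], [-60, -56, 0, -0.5], [-90, -85, 0, -0.8], [-120, -113, 5, -1], [-150, -141, 10, -1.2], [-180, -170, 15, -1.4], [-210, -198, 20, -1.6], [-240, -226, 25, -1.8], [-270, -255, 30, -2], [-300, -283, 35, -2.2], [-330, -311, 40, -2.4], [-360, -340, 40, -2.6], [-390, -368, 40, -2.8], [-420, -396, 40, -3], [-450, -424, 40, -3.4], [-480, -453, 40, -3.7], [-490, -462, 40, -3.7], [-490, -462, 40, -3.7], [-490, -462, 40, -3.7]]]' --fingers 0

```text
time: 2.05
tool_pos: [487.5, -74.4, 251.8]
tcp_rot: [3.14, -0.001, -3.1]
contact_force: [-1.0, 0.7, 0.0]
grip_width: 0.5
```

Run:
```python
from h import *
o=bot.get_obs();print(o["time"],o["tool_pos"],o["tcp_rot"],o["contact_force"],o["grip_width"])
cm=bot.camera_model("wrist");p,d=bot.capture("wrist");cv2.imwrite("pics/w1.png",p)
c=np.array([499.8,95.8]);a=.075;R=np.array([[np.cos(a),-np.sin(a)],[np.sin(a),np.cos(a)]])
pv=c+R@[25,-129];print("pivot px",proj(cm,[*pv,115]),"end58",proj(cm,[*(pv+58*np.array([-1,-.0375])),115]))
```

```text
2.05 [487.5018464  -74.3698165  251.79748538] [ 3.14047618e+00 -1.44401200e-03 -3.09989172e+00] [-1.04356472  0.68353035  0.01738155] 0.4718309650101863
pivot px [[379.71989611 317.70237169]] end58 [[383.76946708 239.58716326]]
```

View pics/w1.png

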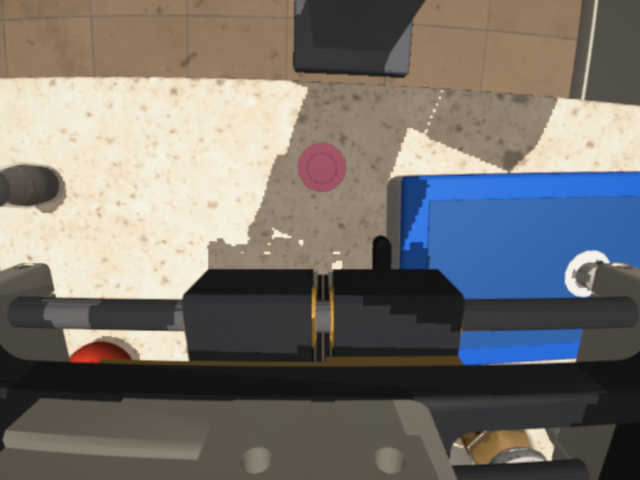

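The wrist view shows the bar's tip at (382,240), where it was predicted to be (384,240), so the pose model holds. I'll work out the arc rows and then descend.

carry_out --deltas '[[[0, 0, 30, 0], [0, 0, 60, 0], [0, 0, 75, 0], [0, 0, 83, 0], [0, 6, 83, 0], [0, 12, 83, 0]]]'

```text
time: 2.7
tool_pos: [488.0, -62.4, 170.0]
tcp_rot: [-3.141, 0.001, -3.099]
contact_force: [-1.0, 0.7, 0.3]
grip_width: 0.8
```

Run:
```python
from h import *
o=bot.get_obs();print(o["time"],o["tool_pos"],o["contact_force"])
pv=np.array([-48.7,41.4-12])
for k in range(0,19):
    f=np.radians(5*k);c,s=np.cos(f),np.sin(f);q=pv+np.array([[c,-s],[s,c]])@[48.7,-23.5]
    print([*np.round(q,1).tolist(),0,k],end=", ")
```

```text
2.7 [487.95383985 -62.36397557 170.03078241] [-1.02479749  0.73801245  0.29346726]
[0.0, 5.9, 0, 0], [1.9, 10.2, 0, 1], [3.3, 14.7, 0, 2], [4.4, 19.3, 0, 3], [5.1, 24.0, 0, 4], [5.4, 28.7, 0, 5], [5.2, 33.4, 0, 6], [4.7, 38.1, 0, 7], [3.7, 42.7, 0, 8], [2.4, 47.2, 0, 9], [0.6, 51.6, 0, 10], [-1.5, 55.8, 0, 11], [-4.0, 59.8, 0, 12], [-6.8, 63.6, 0, 13], [-10.0, 67.1, 0, 14], [-13.4, 70.4, 0, 15], [-17.1, 73.3, 0, 16], [-21.0, 75.9, 0, 17], [-25.2, 78.1, 0, 18],
```

carry_out --deltas '[[[0, 6, 0, 0], [2, 10, 0, 1], [3, 15, 0, 2], [4.5, 19, 0, 3], [5, 24, 0, 4], [5.5, 29, 0, 5], [5, 33.5, 0, 6], [4.5, 38, 0, 7], [3.5, 43, 0, 8], [2.5, 47, 0, 9], [0.5, 51.5, 0, 10], [-1.5, 56, 0, 11], [-4, 60, 0, 12], [-7, 63.5, 0, 13], [-10, 67, 0, 14], [-13.5, 70.5, 0, 15], [-17, 73.5, 0, 16], [-17, 73.5, 0, 16]]]'

```text
time: 4.5
tool_pos: [501.9, 11.8, 170.0]
tcp_rot: [3.14, 0.0, 1.788]
contact_force: [-0.7, 0.1, 0.6]
grip_width: 0.3
```

Run:
```python
from h import *
o=bot.get_obs();print(o["time"],o["tool_pos"],o["contact_force"],o["moment"])
p,d=bot.capture("top");cv2.imwrite("pics/t2.png",p)
cv2.imwrite("pics/t2c.png",cv2.resize(p[205:325,230:390],None,fx=4,fy=4,interpolation=2))
```

```text
4.5 [501.89748083  11.8083245  170.02322077] [-0.74056171  0.14000397  0.55029776] [0.02196511 0.12073411 0.02674092]
```

View pics/t2c.png

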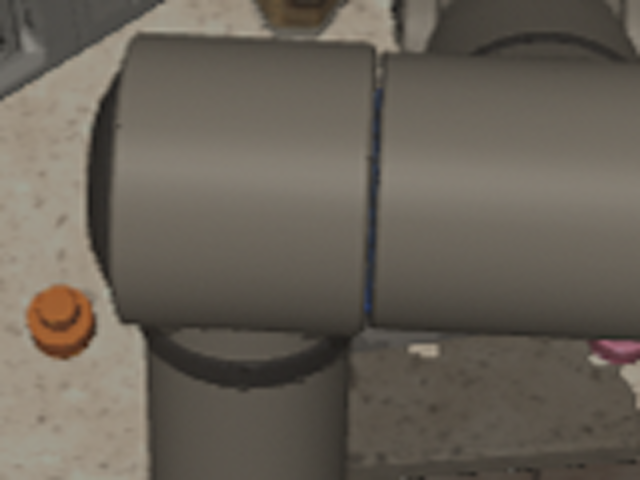

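carry_out --deltas '[[[1.5, 3, 0, 0.8], [2.5, 6, 0, 1.6], [2.5, 8, 0, 1.6], [2.5, 9, 0, 1.6], [2.5, 9, 0, 1.6]]]'

```text
time: 5.05
tool_pos: [510.0, 15.3, 169.4]
tcp_rot: [3.141, -0.0, 1.65]
contact_force: [0.2, 2.5, 1.8]
grip_width: 0.4
```

carry_out --deltas '[[[0, 2, 0, 0], [0, 4, 0, 0], [0, 4, 0, 0]]]'

```text
time: 5.35
tool_pos: [514.2, 15.5, 169.2]
tcp_rot: [3.141, 0.0, 1.648]
contact_force: [-0.5, 0.8, 1.6]
grip_width: 0.2
```

Run:
```python
from h import *
p,d=bot.capture("scene");q,d=bot.capture("wrist")
a=cv2.resize(p[200:330,250:420],None,fx=3,fy=3,interpolation=2)
b=cv2.resize(q,(400,300));im=np.zeros((400,800,3),np.uint8)
a=cv2.resize(a,(400,306));im[:306,:400]=a;im[:300,400:]=b
cv2.imwrite("pics/s3.png",im)
```

```text
(no output)
```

View pics/s3.png

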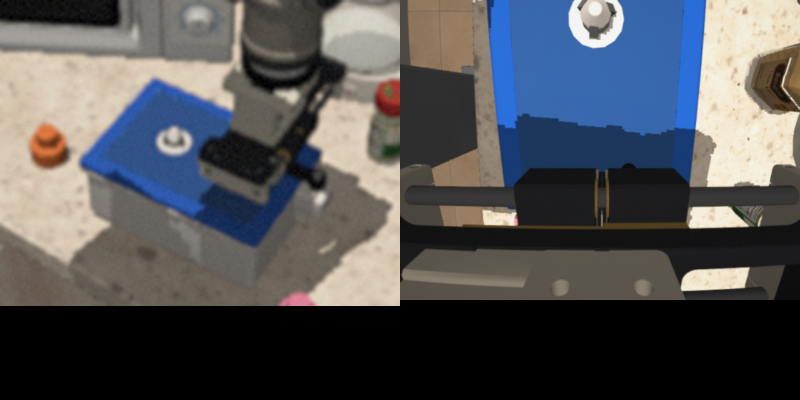

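The button has swung across the lid. Its tip shows at about (365,266) in the wrist image, just past the fingers.

Run:
```python
from h import *
cm=bot.camera_model("wrist");q,d=bot.capture("wrist")
g=q[255:272,340:395].max(2);ys,xs=np.nonzero(g<25);
for y in range(255,270): 
    r=xs[ys==y-255]; print(y,(r.min()+340,r.max()+340) if len(r) else None,end=" ")
pv=np.array([534.4,-31]);P=onz(cm,365,266,115)
v=P[:2]-pv;print(P,np.hypot(*v),"theta",3.217-np.arctan2(v[1],v[0]))
print("exp tip px",proj(cm,[*(pv+60*np.array([-.075,.997])),115]))
```

```text
255 None 256 None 257 None 258 None 259 None 260 None 261 None 262 (np.int64(363), np.int64(367)) 263 (np.int64(360), np.int64(371)) 264 (np.int64(359), np.int64(372)) 265 (np.int64(358), np.int64(373)) 266 (np.int64(357), np.int64(374)) 267 (np.int64(356), np.int64(375)) 268 (np.int64(356), np.int64(375)) 269 (np.int64(356), np.int64(376)) [531.23658778  34.03989556 115.        ] 65.11678118128742 theta 1.5976039451966377
exp tip px [[360.74802438 276.89566101]]
```

carry_out --deltas '[[[0, 2, 0, 0], [0, 3, 0, 0], [0, 3, 0, 0]]]'

```text
time: 5.8
tool_pos: [515.1, 15.7, 168.9]
tcp_rot: [-3.137, -0.0, 1.648]
contact_force: [-7.2, -1.0, 5.9]
grip_width: 0.3
```

The force rose and the button stopped moving, so it is hard against its stop. I'll back off and go look at the cap from close by.

carry_out --deltas '[[[0, -10, 0, 0], [0, -20, 0, 0], [0, -20, -30, 0], [0, -20, -60, 0], [40, -22, -60, 0], [80, -25, -60, 0], [120, -27, -60, 0], [160, -30, -60, 0], [190, -33, -60, 0], [205, -33, -60, 0], [205, -33, -60, 0], [205, -33, -60, 0]]]' --fingers 0

```text
time: 7.0
tool_pos: [468.3, 216.9, 229.1]
tcp_rot: [3.142, 0.001, 1.648]
contact_force: [0.4, 0.0, -0.6]
grip_width: 0.2
```

Run:
```python
from h import *
o=bot.get_obs();print(o["time"],o["tool_pos"],o["tcp_rot"])
cm=bot.camera_model("wrist");p,d=bot.capture("wrist");t,_=bot.capture("top")
h=cv2.cvtColor(p,cv2.COLOR_BGR2HSV);m=cv2.inRange(h,(5,150,80),(18,255,255))
k,l,s,c=cv2.connectedComponentsWithStats(m);i=1+np.argmax(s[1:,4]);print(s[i],c[i],onz(cm,*c[i],26))
ct=max(cv2.findContours((l==i).astype(np.uint8),0,2)[0],key=cv2.contourArea);(e,ax,_)=cv2.fitEllipse(ct);print("ellipse",e,ax,onz(cm,*e,22))
im=np.hstack([cv2.resize(p,(400,300)),cv2.resize(t[205:325,230:390],(400,300),interpolation=2)])
cv2.imwrite("pics/w4.png",im)
```

```text
7.0 [468.27030179 216.94519022 229.11060127] [3.14153594e+00 5.00658727e-04 1.64804799e+00]
[ 303  112   52   54 2185] [328.47963387 138.63386728] [466.85470996 294.51203754  26.        ]
ellipse (328.47607421875, 138.62374877929688) (51.220619201660156, 52.59443283081055) [466.90560946 294.68747231  22.        ]
```

View pics/w4.png

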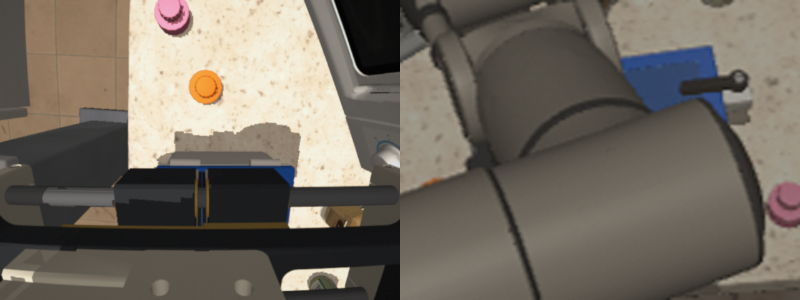

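The wrist view shows the orange cap at (328,139), and the top view shows the bar lying across the lid. Next I'll grasp the cap.

carry_out --deltas '[[[30, 4, 0, 0], [60, 4, 0, 0], [77, 4, 0, 0], [77, 4, 30, 0], [77, 4, 60, 0], [77, 4, 90, 0], [77, 4, 110, 0], [77, 4, 125, 0], [77, 4, 134, 0], [77, 4, 134, 0], [77, 4, 134, 0]]]' --fingers 60

```text
time: 8.2
tool_pos: [466.7, 294.6, 95.8]
tcp_rot: [3.141, -0.0, 1.647]
contact_force: [-0.3, -0.3, 0.8]
grip_width: 60.1
```

carry_out --deltas '[[[0, 0, 0, 0], [0, 0, 0, 0], [0, 0, 0, 0], [0, 0, 0, 0], [0, 0, 0, 0], [0, 0, 0, 0], [0, 0, 0, 0], [0, 0, 0, 0]]]' --fingers 0

```text
time: 9.0
tool_pos: [466.3, 294.8, 95.4]
tcp_rot: [3.141, -0.0, 1.648]
contact_force: [-0.2, -0.3, 2.5]
grip_width: 24.9
```

carry_out --deltas '[[[0, 0, -20, 0], [0, 0, -50, 0], [0, 0, -80, 0], [0, 0, -110, 0], [0, 0, -130, 0], [0, 0, -140, 0], [-30, 2, -140, 0], [-70, 4, -140, 0], [-110, 6, -140, 0], [-150, 9, -140, 0], [-190, 11, -140, 0], [-220, 13, -140, 0], [-235, 15, -140, 0], [-242, 15, -140, 0], [-242, 15, -140, 0], [-242, 15, -140, 0]]]'

```text
time: 10.6
tool_pos: [499.6, 55.6, 235.0]
tcp_rot: [-3.141, -0.001, 1.649]
contact_force: [0.1, 1.1, -1.4]
grip_width: 24.8
```

Run:
```python
from h import *
o=bot.get_obs();print(o["time"],o["tool_pos"],o["tcp_rot"],o["contact_force"],o["grip_width"])
cm=bot.camera_model("wrist");p,d=bot.capture("wrist");s,_=bot.capture("scene")
P=np.array([498,130.6,97.]);u,v=proj(cm,P)[0];print("pred",u,v)
h=cv2.cvtColor(p,cv2.COLOR_BGR2HSV);m=cv2.inRange(h,(0,0,120),(180,60,255))
m[:,:int(u)-60]=0;m[:,int(u)+60:]=0;m[int(v)+60:]=0;m[:max(0,int(v)-60)]=0
k,l,st,c=cv2.connectedComponentsWithStats(m);i=1+np.argmax(st[1:,4])
ct=max(cv2.findContours((l==i).astype(np.uint8),0,2)[0],key=cv2.contourArea);e,ax,_=cv2.fitEllipse(cv2.convexHull(ct));print("plate",st[i],e,ax,onz(cm,*e,98))
x0,y0=int(u)-80,max(0,int(v)-60);im=np.hstack([cv2.resize(p[y0:y0+120,x0:x0+160],(400,300),interpolation=2),cv2.resize(s[180:330,250:450],(400,300),interpolation=2)])
cv2.imwrite("pics/w5.png",im);print(x0,y0)
```

```text
10.6 [499.60905585  55.62243062 234.9966062 ] [-3.14108930e+00 -6.07340049e-04  1.64854220e+00] [ 0.11115612  1.10660638 -1.39956572] 24.821192207813787
pred 329.71352713487533 138.73905718314248
plate [ 305  105   60   62 2754] (334.40997314453125, 135.59201049804688) (59.842628479003906, 61.830841064453125) [500.78998234 132.72363483  98.        ]
249 78
```

View pics/w5.png

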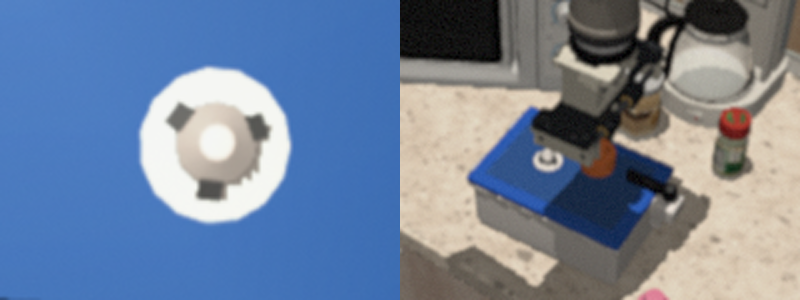

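The left crop is the wrist view: the stud tip is at crop (215,142), inside the white plate centred at px (334,136). The right crop shows the cap held upright and the button latched. I'll move over the stud and go down to the taper.

carry_out --deltas '[[[25, 3, 0, 0], [50, 6, 0, 0], [70, 7, 0, 0], [77, 7, 0, 0], [77, 7, 0, 0], [77, 7, 10, 0], [77, 7, 18, 0], [77, 7, 24, 0], [77, 7, 28, 0], [77, 7, 30, 0], [77, 7, 30, 0]]]'

```text
time: 11.8
tool_pos: [500.9, 131.7, 204.9]
tcp_rot: [-3.141, -0.0, 1.647]
contact_force: [0.3, -0.8, 0.1]
grip_width: 25.2
```

carry_out --deltas '[[[0, 0, 2, 0], [0, 0, 4, 0], [0, 0, 5, 0], [0, 0, 6, 0], [0, 0, 7, 0], [0, 0, 7, 0]]]'

```text
time: 12.4
tool_pos: [501.4, 132.1, 199.1]
tcp_rot: [3.14, -0.0, 1.648]
contact_force: [-0.3, 0.9, 5.7]
grip_width: 24.9
```

carry_out --deltas '[[[0, 0, 1, 0], [0, 0, 2, 0], [0, 0, 3, 0], [0, 0, 4, 0], [0, 0, 5, 0], [0, 0, 5, 0]]]'

```text
time: 13.0
tool_pos: [500.7, 131.9, 192.7]
tcp_rot: [-3.141, 0.0, 1.648]
contact_force: [0.1, 0.6, -1.7]
grip_width: 25.3
```

carry_out --deltas '[[[0, 0, 1, 0], [0, 0, 2, 0], [0, 0, 3, 0], [0, 0, 3, 0]]]'

```text
time: 13.4
tool_pos: [500.8, 131.9, 192.3]
tcp_rot: [3.14, 0.0, 1.648]
contact_force: [-6.5, -0.1, 17.7]
grip_width: 25.3
```

carry_out --deltas '[[[0, 0, 1, 0], [0, 0, 1, 0], [0, 0, 1, 0], [0, 0, 1, 0], [0, 0, 1, 0]]]'

```text
time: 13.9
tool_pos: [500.8, 131.9, 192.2]
tcp_rot: [3.14, 0.0, 1.648]
contact_force: [-9.2, -0.9, 25.3]
grip_width: 25.2
```

Run:
```python
from h import *
o=bot.get_obs();print(o["time"],o["tool_pos"],o["tcp_rot"],o["contact_force"],o["grip_width"])
s,_=bot.capture("scene");t,_=bot.capture("top");w,_=bot.capture("wrist")
im=np.hstack([cv2.resize(s[210:310,270:403],(400,300),interpolation=2),cv2.resize(t[160:340,180:420],(400,300),interpolation=2)])
cv2.imwrite("pics/f6.png",im);o=bot.get_obs();print(o["contact_force"],o["tool_pos"])
```

```text
13.9 [500.81004737 131.89949284 192.20673642] [3.13962378e+00 1.46676875e-04 1.64802912e+00] [-9.17700067 -0.92074122 25.29935651] 25.235226894287994
[-9.63399315 -1.67023584 24.21009035] [500.80093395 131.89685594 192.2065199 ]
```

View pics/f6.png

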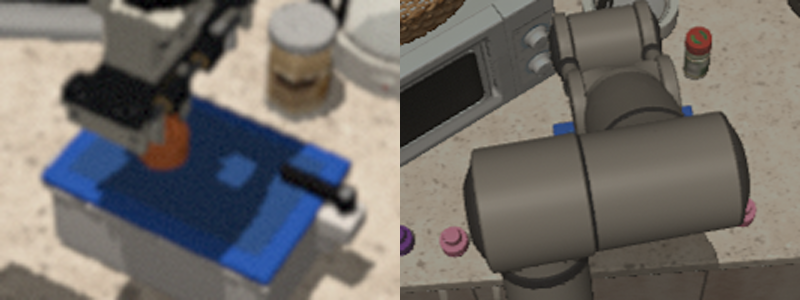

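The cap sits on the lid with no gap, the button lies across it, and the arm is pressing with a steady 24–25 N. I'm handing in.

```bash
python3 -c "
from plant import bot
print(bot.close_job())"
```

```text
the job is handed in; nothing more can be done
None
```

The box is closed up as asked, and I handed the job in at about 14 s with the fingers still pressing the cap down.

- **Turnbutton:** I pushed it round with closed fingers until it stopped moving and the force rose to about 7 N. The wrist view put it at about 1.6 rad, and later top and scene views show it lying square across the lid.
- **Cap:** I pinched the orange cap by its grip and pushed it down over the stud. The force rose as it met the catches, with about 6 N read partway, then dropped away. It stopped dead with the tool at 192.2 mm, against 192.4 mm predicted for fully home.
- **Last checks:** The arm was holding the cap down with about 24–25 N and the grip was closed at 25 mm. There was also a sideways force of about 9 N, well within limits. The jar, shakers and tomato were never touched, but I did not re-measure where they stand.
- **Disagreements:** The wrist camera placed the stud and cap about 2–4 mm from the box and top-view estimates. I used the wrist readings, and the cap went on with almost no sideways force.

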